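# Close a pendant mould over its shell disc and hold it pressed

## Task

Lay the pale shell disc in the round pocket of the aluminium mould half that is screwed to the table and let go of it, then fit the blue upper half onto the two brass dowels, large hole over large dowel (yellow dots on the same side), until it sits flush. Finish while still gripping the upper half by its wooden handle and pressing it down on the lower half with at least 10 N: do not let go. Leave the dark wooden disc and the other things on the table where they are.

Things in the scene. Friction and masses are not known exactly. Their poses are not given: they have to be found in the camera images.
- mould: Lower mould half, fixed to the table: aluminium block 70 mm along x, 120 mm along y, 24 mm high, turned up to 0.4 rad; origin at the centre of its underside on the table, z up. Its top (parting face) has a round pocket in the middle and two upright brass dowels on the y axis, 44 mm either side of the centre: large at +y (yellow dot beside it, towards +x), small at -y.
- mould_pocket (a point): Centre of the pocket's floor, 17 mm above the mould's origin; axes as the mould. The pocket is round, 39 mm across and 7 mm deep.
- mould_face (a point): Centre of the parting face, 24 mm above the mould's origin; axes as the mould.
- mould_big_dowel (a point): Foot of the large dowel on the parting face (mould frame 0, +44, 24 mm). The large dowel is 14 mm in diameter, the small one 10 mm; both stand 18 mm above the face (tips 42 mm above the table), and the top 7 mm taper by 3 mm in radius.
- cover: Upper mould half, loose, 0.15 to 0.3 kg, lying right way up on the table within 1 rad of yaw 0: blue plate 70 mm along x, 120 mm along y, 16 mm thick; origin at the centre of its underside, z up. A wooden handle block stands centred on top: 22 mm along x (grip across this), 50 mm along y, 30 mm high, its top 46 mm above the origin. Closed, it lies on mould_face, axes alike.
- cover_big_hole (a point): Centre of the large dowel hole at the underside (cover frame 0, +44, 0 mm), yellow dot beside it. Both holes go right through: 16 mm wide at y = +44 mm, 12 mm wide at y = -44 mm. Between them the underside has a round cavity, 42 mm across and 11 mm deep, for the top of the disc.
- shell: Pale shell disc, 34 mm across, 16 mm thick, 28 to 46 g, with a small tan spot on top; origin at the centre of its underside, z up. In the pocket its origin lies on mould_pocket and it stands 9 mm above the parting face.
- nut: Dark wooden disc of the same size (34 mm across, 16 mm thick), origin as the shell disc; not to be used, leave it.
- tape: Roll of tape lying flat, 100 mm across, 24 mm high; origin at its underside; leave it.
- dish: Small orange dish, 72 mm across, 18 mm high; origin at its underside; leave it.
- jar_yellow: Glass jar with yellow cap, 56 mm across, 85 mm high; origin at its underside; leave it.
- jar_blue: Glass jar with blue cap, 60 mm across, 62 mm high; origin at its underside; leave it.
- tub: White plastic cup, 80 mm across, 60 mm high; origin at its underside; leave it.
- driver: Green-handled screwdriver lying flat, 170 mm long; leave it.

How it is judged (in metres and radians):
On the way, in this order (a step that is already met when the one before it is completed fails the run):
1. the shell disc lies flat in the pocket, let go, the mould still open (horizontal distance between shell and mould_pocket below 0.005 m and z of shell in the frame of mould_pocket between -0.002 and 0.0025 m and angle between shell's own z axis and vertical below 0.12 rad and contact force between shell and the fingers below 0.1 N and distance between cover and mould_face above 0.03 m), for 0.2 s.
2. the upper half sits flush on the dowels, the right way round (horizontal distance between cover and mould_face below 0.004 m and horizontal distance between cover_big_hole and mould_big_dowel below 0.004 m and z of cover in the frame of mould_face between -0.002 and 0.002 m and angle between cover's own z axis and vertical below 0.035 rad and horizontal distance between shell and mould_pocket below 0.005 m and z of shell in the frame of mould_pocket between -0.002 and 0.0025 m and angle between shell's own z axis and vertical below 0.12 rad), for 0.2 s.
At the end, for the whole second after the job is handed in: Disc flat in the pocket (5 mm of centre, 2.5 mm of floor); upper half centred and its large hole on the large dowel within 4 mm, flush within 2 mm, level within 0.035 rad; still gripped, at rest and pressing on the lower half with over 9 N through the last second (all of step 2 and contact force between cover and mould above 9 N and contact force between the fingers and cover above 3 N and linear speed of cover below 0.01 m/s); the arm keeps its last pose, push and grip.
It fails at once if the dark wooden disc moved more than 20 mm (distance of nut from where it was at the start of the episode above 0.02 m).
It fails at once if a bystander (tape, dish, jar, cup or screwdriver) moved more than 20 mm (distance of any of tape, dish, jar_yellow, jar_blue, tub, driver from where it was at the start of the episode above 0.02 m).
It also fails if it takes over 64 s, if anything falls off the work surface, if the arm or the gripper's body presses on something with over 40 N, if the wrist force passes 120 N, or if a joint passes its speed limit or range.

## Robot

A 6-joint arm with a two-finger parallel gripper is mounted at the origin on the work surface. World frame = base frame: x ahead of the robot, y to its left, z up, the work surface at z = 0. Lengths are in mm, angles in degrees, forces in N, time in s.
With the tool pointing down it reaches from about 350 to 850 mm from the base axis. Payload 8.1 kg.
Tool frame: the origin (TCP) lies between the finger pads; the fingertips stand 17 mm ahead of it and the grasp point (between the pads) lies 2 mm behind it; z points along the fingers, y is the direction in which the jaws open and shut (so a half turn about z gives the same grasp; the last joint's range is limited). The gripper opens to 85 mm and grips with 20 to 120 N. Pads are 22 mm wide; open, the fingers measure 114 mm over their backs; the gripper's body (76 mm by 85 mm) begins 54 mm behind the grasp point. The pads swing forward as they close: fully open they stand 13 mm farther back than shut.
Start: joints at [62.831, 7.471, 85.268, -0, 87.261, -4.893], TCP at [227.426, 555.232, 248.292] pointing down, gripper open.
Joint ranges: [-169.43, 169.43], [-51.17, 129.36], [1.28, 143.12], [-76.62, 256.62], [0, 156.53], [-152.29, 152.29]. Speed limits (degrees/s): [136.94, 136.94, 159.86, 180, 180, 180].

## Interface

Orientations are given as [roll, pitch, yaw] about the fixed x, y, z axes, in that order (R = Rz(yaw) Ry(pitch) Rx(roll)).
In Python, from bench import r, snapshot, camera_params, spotter gives the robot as it stands. The module is installed in compiled form; this text tells all that it offers.
- The arm moves only by the tool arm_command, never from a script. Its arguments are lists of equal length, an entry for each row: "jaw": the opening, from -1 (shut) to 1 (fully open); "delta_pos": the shift along the tool's x, y, z each as a share of 0.4 m, from -1 to 1, a list of three; "roll": the turn about the tool's z as a share of 45 degrees, from -1 to 1. A call has 1 to 20 rows; each row is the pose to reach, as a shift and turn from the pose measured when the call began, along the tool's axes at that moment; what a row does not reach only later rows make up. A row lasts 1/12 s, in which the tool goes at most 41.7 mm and 7.16 degrees, less where a joint would pass 70% of its speed; a pose out of reach is approached as far as the arm can. A call with a number of a shift or a turn outside -1 to 1 is refused whole. A call with a gripper value outside its range is refused whole. The fingers move at their own pace and stop on an object; "force" is the grip in N (left out, the last holds). Time passes only in rows, so rows that repeat a pose let the fingers close. It gives the time, the measured TCP pose, the force and the opening at its end, in the units of the state.
- r.sense(): the state, without advancing time (a new reading comes with each control period).
- snapshot(name): name is "scene" or "top" or "wrist"; returns the picture (420x560x3 uint8, red, green, blue); there is no depth.
- camera_params(name): a dict with "fx", "fy", "cx", "cy" (pixels), "k1" (the pictures are not rectified: a ray, as slopes to the right and down, at radius r is drawn at 1 + k1 r^2 times it, then the intrinsics apply), "rvec" (rotation vector, rad) and "tvec" (3), from world to camera coordinates, as OpenCV has them; the wrist camera has in their place "mount" (4x4, takes a point from camera to tool coordinates, whose origin is the TCP and whose axes are the flange's). Camera axes: x right, y down, z forward; pixel columns grow to the right and rows downward; lengths in mm; the calibration is good to about 2 mm. A picture is of the moment at which its call begins: read the wrist's pose just before it. camera_params takes no time and is no camera call.
- r.hand_in(): hands the job in, once; it reports no verdict.
Trained networks look in the newest picture that a camera, given by its name, has taken for a name from the list of things; names that differ only in an ending like _2 or _b are one class to them, and where a whole thing is asked for, a point or a joint stands for the part that bears it (a point fixed in the world has none). Each returns a list of dicts, best first, with "conf" (0 to 1); they miss things now and then, are a little off and sometimes report something else, mostly with a low value. They report only what shows in the picture. A call takes as long as a camera call.
- spotter.recognise(camera, target): "centre" ([column, row] in pixels, amid what is visible of it).
- spotter.silhouettes(camera, target): "region" (420x560 bool, what is visible of it) and "centre" ([column, row] in pixels, amid what is visible of it).
- spotter.pinpoint(camera, target): "centre" ([column, row] in pixels: a listed point, or the origin of a listed thing).
The state is a dict: "time": time; "joint_pos": joint angles; "qd": joint speeds; "joint_efforts": joint torques, N m; "tool_pos": TCP position; "tcp_rot": TCP orientation; "ft_force": force on the tool from outside, world axes, zero at the start; "wrist_torque": the same for the moment, N m; "finger_gap": finger opening in mm.
Only numpy, scipy, OpenCV 4.12 (cv2) and the standard library are available. Lean on these libraries where they do the work, as an engineer would, in place of code of your own. Each camera call takes 0.05 s, during which the arm holds its last target. There are 200 camera calls.

## Working session

There is one attempt and no reset: what is moved stays moved. The work goes in short steps, Python scripts to look and compute and a tool call to move; the robot and the scene stay as the last step left them, time stands still between calls to the robot, and variables do not carry over. Pictures are saved under pics/ and viewed, and the job is handed in when it is done.

Besides the shell and the picture viewer there is one more tool, called by a JSON object that holds its "method" and its "body". arm_command: Moves the arm, as the interface text tells. Its arguments: {"type":"object","properties":{"jaw":{"type":"array"},"delta_pos":{"type":"array"},"roll":{"type":"array"},"force":{"type":"number"}},"required":["jaw","delta_pos","roll"]}

```bash
mkdir -p pics
cat > h.py <<'E'
import numpy as np, cv2
from bench import r, snapshot, camera_params, spotter
from scipy.spatial.transform import Rotation as R
def T_tool(s):
    T=np.eye(4); T[:3,:3]=R.from_euler('xyz',s['tcp_rot'],degrees=True).as_matrix(); T[:3,3]=s['tool_pos']; return T
def ray(cam,px,s=None):
    p=camera_params(cam); K=np.array([[p['fx'],0,p['cx']],[0,p['fy'],p['cy']],[0,0,1]])
    d=(np.array(px,float)-[p['cx'],p['cy']])/[p['fx'],p['fy']]
    u=d.copy()
    for _ in range(20): u=d/(1+p['k1']*(u@u))
    v=np.array([u[0],u[1],1])
    if cam=='wrist':
        M=T_tool(s)@np.array(p['mount']); return M[:3,3],M[:3,:3]@v
    Rm=cv2.Rodrigues(np.array(p['rvec'],float))[0]; t=np.array(p['tvec'],float).ravel()
    return -Rm.T@t,Rm.T@v
def at(cam,px,z,s=None):
    o,v=ray(cam,px,s); return (o+v*(z-o[2])/v[2])[:2]
def snap(cam,name):
    s=r.sense(); im=snapshot(cam); cv2.imwrite(f'pics/{name}.png',im[:,:,::-1]); return s
def pin(cam,t,z,s=None,n=2):
    for d in spotter.pinpoint(cam,t)[:n]: print(cam,t,np.round(d['centre'],1),round(d['conf'],2),np.round(at(cam,d['centre'],z,s),1))
E
python3 - <<'E'
from h import *
s=r.sense();print({k:np.round(v,2) for k,v in s.items()})
for c in ['top','scene','wrist']:
    s=snap(c,c+'0')
    for t,z in [('mould',0),('mould_pocket',17),('mould_big_dowel',24),('cover',0),('cover_big_hole',0),('shell',0),('nut',0)]: pin(c,t,z,s)
E
```

```text
{'time': np.float64(0.0), 'joint_pos': array([62.83,  7.51, 85.33, -0.  , 87.26, -4.89]), 'qd': array([-0.05,  0.09, -0.19,  0.06, -0.04,  0.04]), 'joint_efforts': array([ 0.000e+00, -5.694e+01, -5.006e+01,  0.000e+00,  1.000e-02,
       -0.000e+00]), 'tool_pos': array([227.18, 554.77, 247.25]), 'tcp_rot': array([-1.7989e+02, -1.0000e-02,  1.5773e+02]), 'ft_force': array([-0.35,  0.12, -0.31]), 'wrist_torque': array([-0.04,  0.01, -0.04]), 'finger_gap': np.float64(85.7)}
top mould [296.9 243.7] 0.91 [507.4 -43.1]
top mould [376.7 263.3] 0.72 [ 448.9 -272.9]
top mould_pocket [297.3 245. ] 0.95 [501.6 -43.6]
top mould_big_dowel [282.8 242.6] 0.91 [508.   -1.9]
top cover [180.9 212. ] 0.59 [604. 299.]
top cover_big_hole [171.1 199.4] 0.74 [642.4 329.5]
top cover_big_hole [274.9 161.1] 0.32 [757.7  19.7]
top nut [376.8 266.2] 0.58 [ 440.5 -272.8]
top nut [173.3 202. ] 0.44 [634.4 322.6]
scene mould [281.8 211.6] 0.68 [502.4 -51.7]
scene mould_pocket [285.  206.1] 0.69 [486.7 -51.5]
scene mould_big_dowel [290.7 211.5] 0.74 [505.1  -3.3]
scene cover [334.3 268.3] 0.57 [610.3 299.8]
scene cover_big_hole [334.6 278. ] 0.61 [645.2 332.3]
scene shell [355.9 237. ] 0.42 [428.7 236.3]
scene nut [250.1 184.3] 0.43 [ 455.1 -284. ]
```

View pics/top0.png

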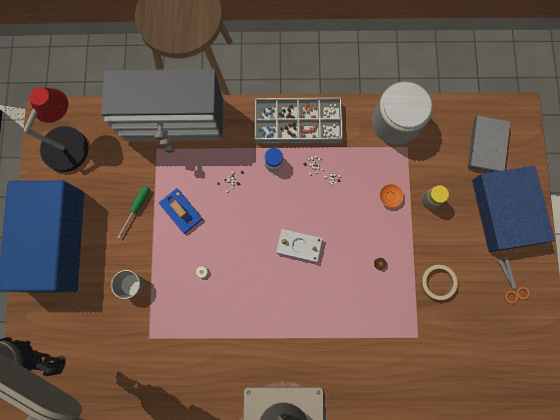

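View pics/scene0.png

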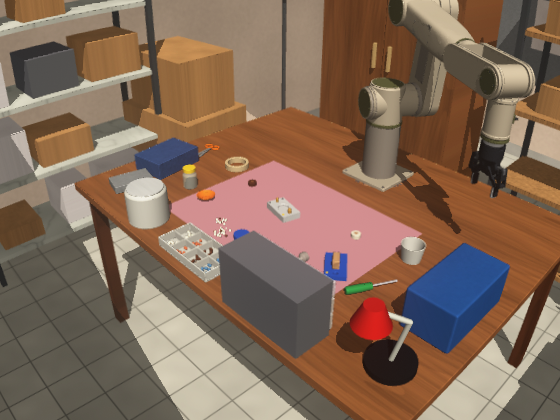

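View pics/wrist0.png

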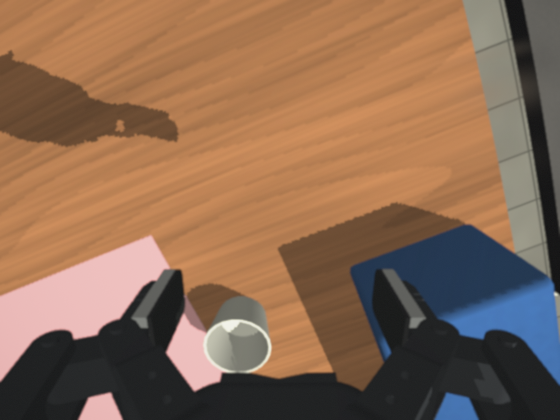

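The top view has x up and y left. The mould is at about (504,-43), the cover at about (604,299) and the shell at pixel (202,272), about (429,236). Next I work out the approach.

```bash
cat >> h.py <<'E'
def go(p,yaw=None):
    s=r.sense(); T=T_tool(s); d=T[:3,:3].T@(np.array(p)-s['tool_pos'])
    out=dict(shift=np.round(d/400,4))
    if yaw is not None: out['roll']=round(((s['tcp_rot'][2]-yaw+180)%360-180)/45,4)
    print('share',out,'rows',np.ceil(np.linalg.norm(d)/41.7)); return out
E
python3 - <<'E'
from h import *
print(np.round(camera_params('wrist')['mount'],2),camera_params('wrist')['fx'])
print(at('top',[202,272],16), at('scene',[356,234],16))
go([430,236,220],84)
E
```

```text
[[  -0.     -0.95   -0.31   79.85]
 [   1.     -0.      0.      0.14]
 [  -0.     -0.31    0.95 -125.82]
 [   0.      0.      0.      1.  ]] 330.2797294837953
[425.88501979 229.81770805] [433.5058956  238.98402394]
share {'shift': array([-0.7711, -0.5465,  0.0708]), 'roll': np.float64(1.6383)} rows 10.0
```

{"method": "arm_command", "body": {"jaw": [1,1,1,1,1,1,1,1,1,1,1,1,1], "delta_pos": [[-0.77,-0.545,0.07],[-0.77,-0.545,0.07],[-0.77,-0.545,0.07],[-0.77,-0.545,0.07],[-0.77,-0.545,0.07],[-0.77,-0.545,0.07],[-0.77,-0.545,0.07],[-0.77,-0.545,0.07],[-0.77,-0.545,0.07],[-0.77,-0.545,0.07],[-0.77,-0.545,0.07],[-0.77,-0.545,0.07],[-0.77,-0.545,0.07]], "roll": [1,1,1,1,1,1,1,1,1,1,1,1,1]}}

```text
time: 2.28
tool_pos: [429.3, 237.9, 220.4]
tcp_rot: [180.0, -0.0, 112.8]
ft_force: [0.2, 0.5, -0.4]
finger_gap: 85.5
```

Run:
```python
from h import *
s=snap('wrist','w1'); print(s['tool_pos'],s['tcp_rot'],s['time'])
pin('wrist','shell',0,s)
for d in spotter.silhouettes('wrist','shell')[:1]: print(d['conf'],d['centre'],at('wrist',d['centre'],14,s))
```

```text
[429.25653686 237.85182145 220.42592215] [ 1.79994729e+02 -3.13913937e-02  1.12784560e+02] 2.2833
wrist shell [273.9 185.2] 0.75 [428.3 229. ]
0.68 [272.1, 187.8] [426.44276218 229.0554603 ]
```

View pics/w1.png

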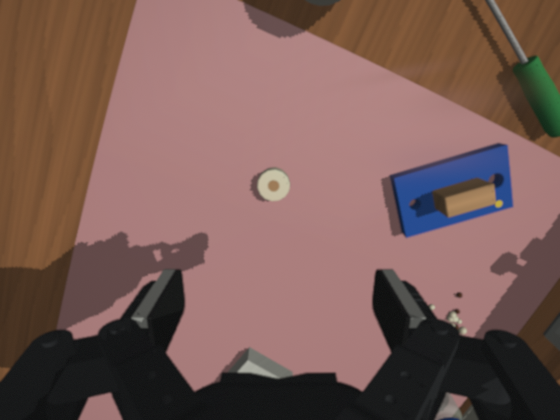

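The shell is at (273,185) and the cover at the right, around (455,190). I'll go lower and look again.

Run:
```python
from h import *
s=r.sense()
print(at('wrist',[273.5,185.5],16,s))
pin('wrist','cover',0,s);pin('wrist','cover_big_hole',0,s)
go([427.5,229,100],84)
```

```text
[426.58901681 232.52906354]
wrist cover [442.2 187.9] 0.68 [599.5 298.3]
wrist cover_big_hole [490.1 177.2] 0.8 [643.1 330.1]
share {'shift': array([-0.0185, -0.0127,  0.3009]), 'roll': np.float64(0.6408)} rows 3.0
```

{"method": "arm_command", "body": {"jaw": [0.4,0.4,0.4,0.4,0.4,0.4], "delta_pos": [[-0.015,-0.01,0.3],[-0.015,-0.01,0.3],[-0.015,-0.01,0.3],[-0.015,-0.01,0.3],[-0.015,-0.01,0.3],[-0.015,-0.01,0.3]], "roll": [0.64,0.64,0.64,0.64,0.64,0.64]}}

```text
time: 3.03
tool_pos: [428.0, 231.2, 100.6]
tcp_rot: [180.0, -0.0, 84.3]
ft_force: [-0.5, 0.2, 1.1]
finger_gap: 59.7
```

Run:
```python
from h import *
s=snap('wrist','w2'); print(s['tool_pos'],s['tcp_rot'],s['time'],s['finger_gap'])
pin('wrist','shell',0,s)
d=spotter.silhouettes('wrist','shell')[0]; print(d['conf'],d['centre'],at('wrist',d['centre'],14,s))
im=cv2.imread('pics/w2.png'); hsv=cv2.cvtColor(im,cv2.COLOR_BGR2HSV)
```

```text
[427.95372241 231.18744647 100.62899573] [ 1.79991440e+02 -1.20708625e-02  8.43061526e+01] 3.0333 59.65815608706023
wrist shell [274.8 217.1] 0.87 [425.4 230.1]
0.88 [277.5, 222.0] [427.54263199 231.33900066]
```

View pics/w2.png

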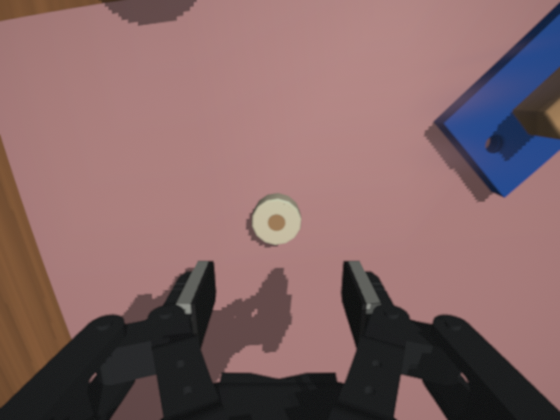

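{"method": "arm_command", "body": {"jaw": [0.4,0.4,0.4,0.4,-0.5,-0.5,-0.5,-0.5,-0.5,-0.5,-0.5,-0.5,-0.5], "delta_pos": [[0,0,0.19],[0,0,0.19],[0,0,0.19],[0,0,0.19],[0,0,0.19],[0,0,0.19],[0,0,0.19],[0,0,0.19],[0,0,0.19],[0,0,0.19],[0,0,0.19],[0,0,0.19],[0,0,0.19]], "roll": [0,0,0,0,0,0,0,0,0,0,0,0,0], "force": 30}}

```text
time: 4.27
tool_pos: [431.7, 232.6, 29.4]
tcp_rot: [179.6, -0.2, 84.3]
ft_force: [-2.2, -0.5, 8.3]
finger_gap: 30.9
```

Run:
```python
from h import *
s=snap('wrist','w3'); print(s['tool_pos'],s['tcp_rot'],s['time'],s['finger_gap'])
```

```text
[431.70900738 232.55405458  29.4404117 ] [179.57652581  -0.23466656  84.27396205] 4.2667 30.929896380437373
```

View pics/w3.png

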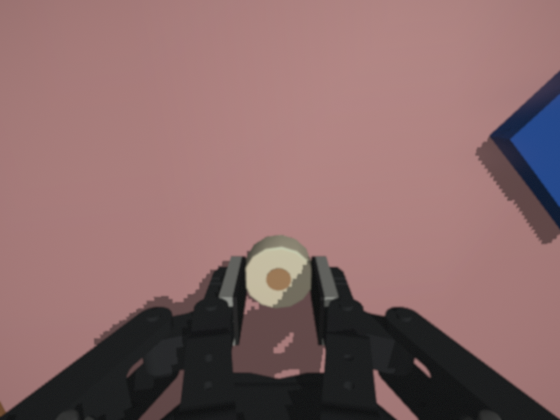

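Run:
```python
from h import *
s=r.sense();
for z in (16,20): print(at('wrist',[278,279],z,s))
im=cv2.imread('pics/w3.png')[210:330,180:380]; cv2.imwrite('pics/w3c.png',cv2.resize(im,None,fx=4,fy=4,interpolation=cv2.INTER_CUBIC))
```

```text
[431.61598505 231.11122695]
[431.8210394  233.42164156]
```

View pics/w3c.png

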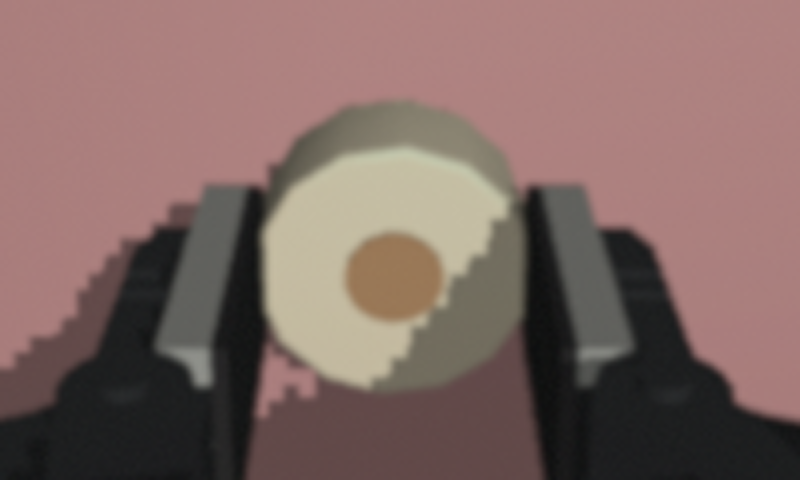

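The grip looks normal, with the disc between the pads and its spot at (278,279). The tool sits 5 mm high and 4 mm sideways under load. I'll lift and check.

{"method": "arm_command", "body": {"jaw": [-0.5,-0.5,-0.5,-0.5,-0.5,-0.5], "delta_pos": [[0,0,-0.05],[0,0,-0.15],[0,0,-0.2],[0,0,-0.2],[0,0,-0.2],[0,0,-0.2]], "roll": [0,0,0,0,0,0]}}

```text
time: 4.82
tool_pos: [431.4, 232.4, 110.1]
tcp_rot: [179.5, -0.3, 84.3]
ft_force: [-0.4, 0.5, -0.6]
finger_gap: 30.8
```

Run:
```python
from h import *
s=snap('wrist','w4'); print(s['tool_pos'],s['tcp_rot'],s['time'],s['finger_gap'],s['ft_force'])
pin('wrist','shell',90,s)
im=cv2.imread('pics/w4.png')[210:330,180:380]; cv2.imwrite('pics/w4c.png',cv2.resize(im,None,fx=4,fy=4,interpolation=cv2.INTER_CUBIC))
go([502,-43,150],84.4)
```

```text
[431.39682129 232.41473691 110.14167214] [179.49779163  -0.27532924  84.28162096] 4.8167 30.801967390560428 [-0.44357905  0.54810343 -0.64483229]
wrist shell [277.1 266.2] 0.72 [431.3 234.3]
share {'shift': array([-0.6658,  0.2474, -0.1044]), 'roll': np.float64(-0.0027)} rows 7.0
```

View pics/w4c.png

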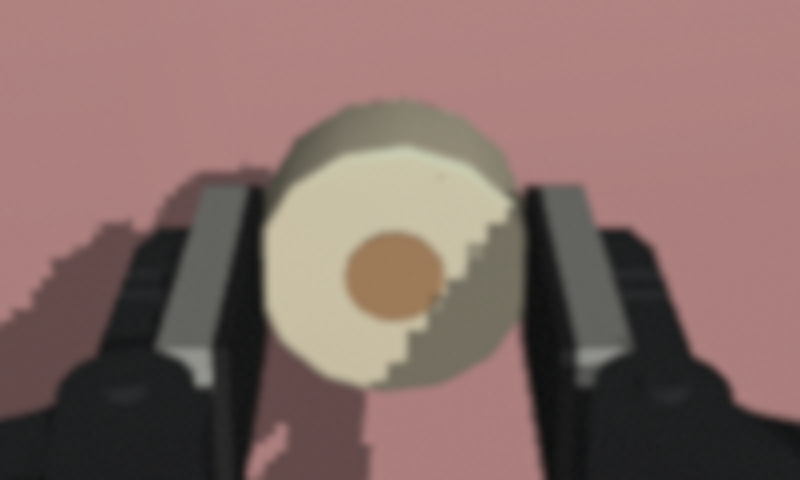

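The disc is held firmly after the lift. Now to the mould.

{"method": "arm_command", "body": {"jaw": [-0.5,-0.5,-0.5,-0.5,-0.5,-0.5,-0.5,-0.5,-0.5,-0.5], "delta_pos": [[-0.665,0.247,-0.1],[-0.665,0.247,-0.1],[-0.665,0.247,-0.1],[-0.665,0.247,-0.1],[-0.665,0.247,-0.1],[-0.665,0.247,-0.1],[-0.665,0.247,-0.1],[-0.665,0.247,-0.1],[-0.665,0.247,-0.1],[-0.665,0.247,-0.1]], "roll": [0,0,0,0,0,0,0,0,0,0]}}

```text
time: 5.75
tool_pos: [501.0, -42.4, 146.9]
tcp_rot: [179.8, -0.2, 84.2]
ft_force: [0.2, 0.2, 0.0]
finger_gap: 30.5
```

Run:
```python
from h import *
s=snap('wrist','w5'); print(s['tool_pos'],s['tcp_rot'],s['time'],s['finger_gap'],s['ft_force'])
for t,z in [('mould_pocket',17),('mould_face',24),('mould_big_dowel',24),('shell',120)]: pin('wrist',t,z,s)
```

```text
[500.96275203 -42.40549845 146.92944053] [179.80718225  -0.23186019  84.21869591] 5.75 30.475032526708656 [0.18518121 0.24931077 0.00682564]
wrist mould_pocket [279.9 209.1] 0.79 [502.4 -47. ]
wrist mould_face [278.9 214.4] 0.58 [501.3 -49.1]
wrist mould_face [281.1 205.5] 0.5 [503.8 -41.8]
wrist mould_big_dowel [286.8 159.2] 0.71 [511.7  -5.7]
wrist mould_big_dowel [280.3 207.5] 0.5 [503.  -43.4]
wrist shell [278.7 264. ] 0.98 [501.3 -42.9]
```

View pics/w5.png

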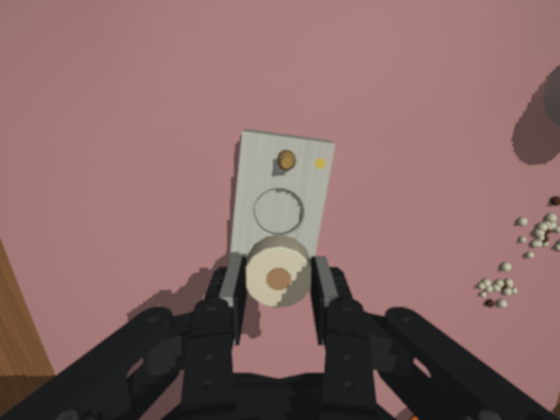

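The pocket rim is around (279,211), the dowel at (287,160) and the disc hides the lower end. I'll back off 55 mm to see the whole mould.

{"method": "arm_command", "body": {"jaw": [-0.5,-0.5,-0.5,-0.5], "delta_pos": [[-0.14,0,0],[-0.14,0,0],[-0.14,0,0],[-0.14,0,0]], "roll": [0,0,0,0]}}

```text
time: 6.33
tool_pos: [495.9, -96.8, 147.6]
tcp_rot: [179.7, -0.2, 84.4]
ft_force: [0.1, 0.8, -1.0]
finger_gap: 31.1
```

Run:
```python
from h import *
s=snap('wrist','w6'); print(s['tool_pos'],s['tcp_rot'],s['time'],s['finger_gap'],s['ft_force'])
for t,z in [('mould_pocket',17),('mould_face',24),('mould_big_dowel',24),('shell',120)]: pin('wrist',t,z,s)
im=cv2.imread('pics/w6.png')[30:230,200:360]; cv2.imwrite('pics/w6c.png',cv2.resize(im,None,fx=3,fy=3,interpolation=cv2.INTER_CUBIC))
```

```text
[495.93477361 -96.82802407 147.55034561] [179.70991287  -0.22310593  84.35460488] 6.3333 31.064153698359934 [ 0.09535264  0.7931816  -1.02523552]
wrist mould_face [277.  143.8] 0.93 [500.6 -47.9]
wrist shell [276.6 264.4] 0.79 [495.2 -97.8]
wrist shell [276.5 142.6] 0.25 [501.4 -35.7]
```

View pics/w6c.png

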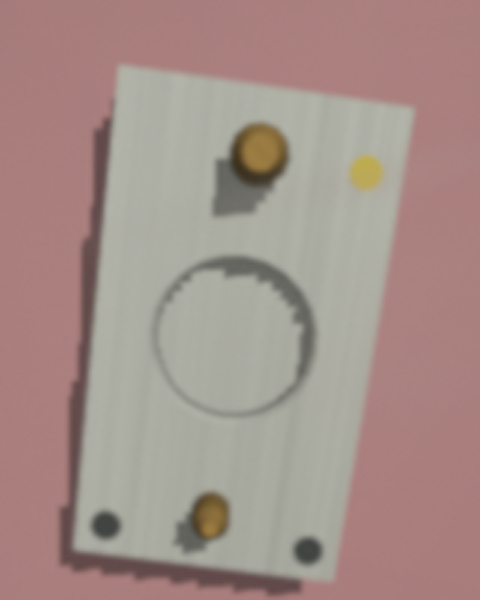

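```bash
cat >> h.py <<'E'
def fit(world,model):
    # rigid 2D fit: model->world
    m,w=np.array(model,float),np.array(world,float); mc,wc=m.mean(0),w.mean(0); a,b=m-mc,w-wc
    th=np.arctan2((a[:,0]*b[:,1]-a[:,1]*b[:,0]).sum(),(a*b).sum()); Rm=np.array([[np.cos(th),-np.sin(th)],[np.sin(th),np.cos(th)]])
    t=wc-Rm@mc; print('xy',np.round(t,1),'yaw',round(np.degrees(th),2),'res',np.round(w-(m@Rm.T+t),1).tolist()); return t,np.degrees(th)
E
python3 - <<'E'
from h import *
s=r.sense()
P=[[118,65],[414,107],[333,581],[73,550]]
f=lambda p:at('wrist',np.array(p)/3+[200,30]-[1/3,1/3],24,s)
fit([f(p) for p in P],[[-35,60],[35,60],[35,-60],[-35,-60]])
print('rim',f([235,336]))
fx=lambda p,z:at('wrist',np.array(p)/3+[200,30]-[1/3,1/3],z,s)
a,b=fx([261,149],42),fx([211,508],42); print(a,b,(a+b)/2,np.degrees(np.arctan2(*(a-b)[::-1]))-90,np.linalg.norm(a-b))
go([502,-46,147])
E
```

```text
xy [501. -47.] yaw -13.1 res [[0.1, -0.1], [0.0, 0.0], [0.0, 0.1], [-0.1, -0.1]]
rim [501.55136578 -45.74766636]
[511.33252989  -3.51458504] [491.82548167 -84.39115225] [501.57900578 -43.95286864] -13.560471629654714 83.19581751969226
share {'shift': array([0.1262, 0.0025, 0.002 ])} rows 2.0
```

Run:
```python
from h import *
go([501.5,-45.2,60],76.9)
```

```text
share {'shift': array([ 0.1273, -0.    ,  0.2195]), 'roll': np.float64(0.168)} rows 3.0
```

{"method": "arm_command", "body": {"jaw": [-0.5,-0.5,-0.5,-0.5,-0.5,-0.5,-0.5,-0.5,-0.5], "delta_pos": [[0.127,0,0],[0.127,0,0],[0.127,0,0.06],[0.127,0,0.12],[0.127,0,0.18],[0.127,0,0.218],[0.127,0,0.218],[0.127,0,0.218],[0.127,0,0.218]], "roll": [0.166,0.166,0.166,0.166,0.166,0.166,0.166,0.166,0.166]}}

```text
time: 7.33
tool_pos: [502.3, -45.2, 61.8]
tcp_rot: [179.7, -0.3, 77.0]
ft_force: [0.7, -0.5, 0.2]
finger_gap: 30.9
```

Run:
```python
from h import *
s=snap('wrist','w7'); print(s['tool_pos'],s['tcp_rot'],s['time'],s['finger_gap'],s['ft_force'])
pin('wrist','shell',31,s);pin('wrist','mould_big_dowel',24,s)
go([501.5,-45.2,47],76.9)
```

```text
[502.32229811 -45.20481539  61.8096474 ] [179.65061409  -0.25701649  77.01397348] 7.3333 30.856370498102518 [ 0.67317328 -0.52753434  0.23572877]
wrist shell [279.5 264. ] 0.87 [502.6 -47.8]
wrist shell [275.9 243.8] 0.71 [503.4 -36.1]
wrist mould_big_dowel [277.5 180.1] 0.93 [511.5  -5. ]
share {'shift': array([-0.0001, -0.0036,  0.0382]), 'roll': np.float64(0.0021)} rows 1.0
```

View pics/w7.png

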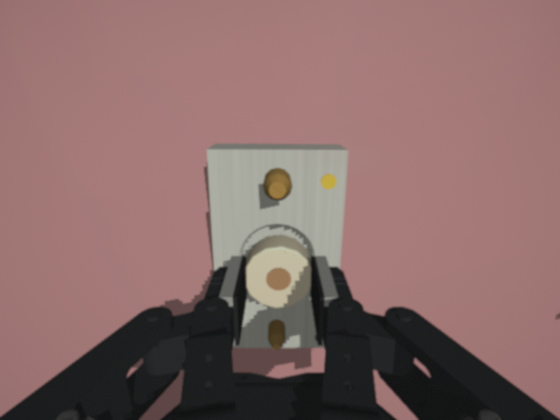

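Well aligned: the mould edges are square and the rim is around the disc at (278,270). Lowering.

{"method": "arm_command", "body": {"jaw": [-0.5,-0.5,-0.5,-0.5,-0.5], "delta_pos": [[0,-0.002,0.02],[0,-0.002,0.035],[0,-0.002,0.039],[0,-0.002,0.039],[0,-0.002,0.039]], "roll": [0,0,0,0,0]}}

```text
time: 7.9
tool_pos: [502.1, -45.3, 46.6]
tcp_rot: [179.6, -0.3, 77.0]
ft_force: [-0.4, -0.5, 2.0]
finger_gap: 30.5
```

Run:
```python
from h import *
s=snap('wrist','w8'); print(s['tool_pos'],s['tcp_rot'],s['time'],s['finger_gap'],s['ft_force'])
```

```text
[502.09771442 -45.32700659  46.55722826] [179.58031624  -0.2580269   76.98947176] 7.9 30.527052987597845 [-0.38014745 -0.5053354   1.99774619]
```

View pics/w8.png

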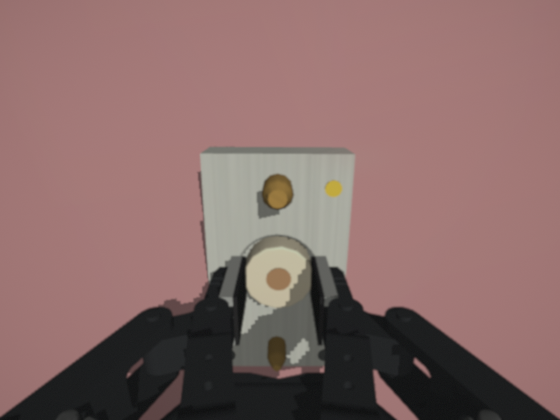

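It is at floor height with 2 N of contact. Release and rise.

{"method": "arm_command", "body": {"jaw": [0.1,0.1,0.1,0.1,0.1,0.1,0.1,0.1,0.1,0.1], "delta_pos": [[0,0,0],[0,0,0],[0,0,0],[0,0,0],[0,0,-0.05],[0,0,-0.15],[0,0,-0.25],[0,0,-0.25],[0,0,-0.25],[0,0,-0.25]], "roll": [0,0,0,0,0,0,0,0,0,0]}}

```text
time: 8.78
tool_pos: [501.4, -45.6, 146.6]
tcp_rot: [179.5, -0.3, 77.0]
ft_force: [-0.3, -0.1, -0.5]
finger_gap: 46.8
```

Run:
```python
from h import *
s=snap('wrist','w9'); print(s['tool_pos'],s['tcp_rot'],s['time'],s['finger_gap'],s['ft_force'])
pin('wrist','shell',17,s)
im=cv2.imread('pics/w9.png')[100:330,180:380]; cv2.imwrite('pics/w9c.png',cv2.resize(im,None,fx=2.5,fy=2.5,interpolation=cv2.INTER_CUBIC))
```

```text
[501.38590932 -45.63326691 146.63825663] [179.53831144  -0.25951586  76.9887975 ] 8.7833 46.802687025753826 [-0.33636241 -0.11910955 -0.52751561]
wrist shell [275.2 207.1] 0.62 [499.4 -47.8]
```

View pics/w9c.png

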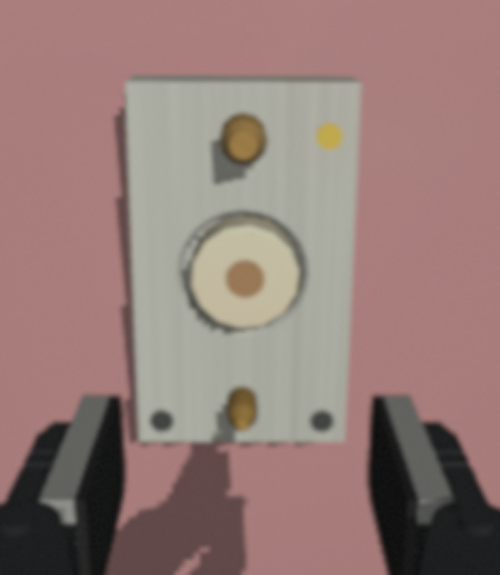

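The disc lies flat, centred in the pocket at crop (245,277). Now the cover.

Run:
```python
from h import *
s=r.sense()
f=lambda p,z=24:at('wrist',(np.array(p)+.5)/2.5+[180,100]-.5,z,s)
fit([f(p) for p in [[127,80],[361,80],[345,440],[138,440]]],[[-35,60],[35,60],[35,-60],[-35,-60]])
print('spot',f([244.5,278],33))
go([595,292,190],39)
```

```text
xy [499.4 -46.4] yaw -13.39 res [[0.5, -0.8], [-0.6, -0.1], [0.0, 0.6], [0.0, 0.3]]
spot [500.21161669 -45.35169886]
share {'shift': array([ 0.8757,  0.0415, -0.1086]), 'roll': np.float64(0.8442)} rows 9.0
```

{"method": "arm_command", "body": {"jaw": [0.1,0.1,0.1,0.1,0.1,0.1,0.1,0.1,0.1,0.1,0.1,0.1], "delta_pos": [[0.875,0.04,-0.11],[0.875,0.04,-0.11],[0.875,0.04,-0.11],[0.875,0.04,-0.11],[0.875,0.04,-0.11],[0.875,0.04,-0.11],[0.875,0.04,-0.11],[0.875,0.04,-0.11],[0.875,0.04,-0.11],[0.875,0.04,-0.11],[0.875,0.04,-0.11],[0.875,0.04,-0.11]], "roll": [0.84,0.84,0.84,0.84,0.84,0.84,0.84,0.84,0.84,0.84,0.84,0.84]}}

```text
time: 9.88
tool_pos: [593.4, 291.5, 188.3]
tcp_rot: [180.0, -0.2, 39.2]
ft_force: [-0.3, -1.1, -0.2]
finger_gap: 47.1
```

Run:
```python
from h import *
s=snap('wrist','w10'); print(s['tool_pos'],s['tcp_rot'],s['time'],s['finger_gap'],s['ft_force'])
pin('wrist','cover',0,s);pin('wrist','cover_big_hole',0,s)
im=cv2.imread('pics/w10.png')[60:300,150:410]; cv2.imwrite('pics/w10c.png',cv2.resize(im,None,fx=2.5,fy=2.5,interpolation=cv2.INTER_CUBIC))
```

```text
[593.37303604 291.51629006 188.29846404] [ 1.79982277e+02 -1.61235430e-01  3.92314604e+01] 9.8833 47.066802808897016 [-0.25978259 -1.06150322 -0.2254529 ]
wrist cover_big_hole [281.2 123.7] 0.57 [641.  327.2]
```

View pics/w10c.png

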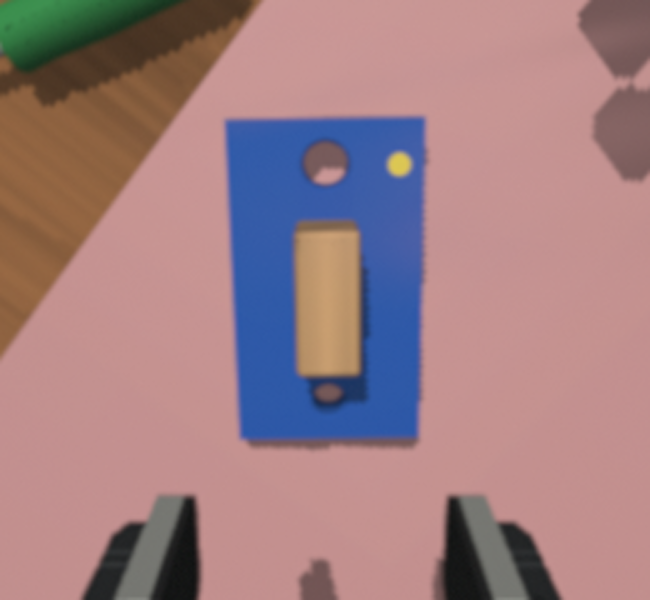

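Run:
```python
from h import *
s=r.sense()
f=lambda p,z:at('wrist',(np.array(p)+.5)/2.5+[150,60]-.5,z,s)
fit([f(p,16) for p in [[226,121],[425,118],[418,438],[241,438]]],[[-35,60],[35,60],[35,-60],[-35,-60]])
t,y=fit([f(p,46) for p in [[294,231],[361,230],[361,376],[298,376]]],[[-11,25],[11,25],[11,-25],[-11,-25]])
go([t[0],t[1],100],90-51)
```

```text
xy [606.7 297.9] yaw -50.17 res [[0.0, -0.1], [-0.1, 0.3], [-0.5, -0.2], [0.5, -0.0]]
xy [607.2 298.2] yaw -50.07 res [[0.0, -0.0], [-0.1, 0.1], [-0.2, -0.0], [0.2, -0.0]]
share {'shift': array([0.0367, 0.0055, 0.2246]), 'roll': np.float64(0.0023)} rows 3.0
```

The two fits agree: (607,298), yaw -50°. Descend and grip the handle.

{"method": "arm_command", "body": {"jaw": [0.1,0.1,0.1,0.1,0.1,0.1,0.1,0.1,-1,-1,-1,-1,-1,-1,-1,-1,-1,-1], "delta_pos": [[0.036,0.0055,0.08],[0.036,0.0055,0.17],[0.036,0.0055,0.25],[0.036,0.0055,0.32],[0.036,0.0055,0.36],[0.036,0.0055,0.373],[0.036,0.0055,0.373],[0.036,0.0055,0.373],[0.036,0.0055,0.373],[0.036,0.0055,0.373],[0.036,0.0055,0.373],[0.036,0.0055,0.373],[0.036,0.0055,0.373],[0.036,0.0055,0.373],[0.036,0.0055,0.373],[0.036,0.0055,0.373],[0.036,0.0055,0.373],[0.036,0.0055,0.373]], "roll": [-0.015,-0.015,-0.015,-0.015,-0.015,-0.015,-0.015,-0.015,-0.015,-0.015,-0.015,-0.015,-0.015,-0.015,-0.015,-0.015,-0.015,-0.015], "force": 60}}

```text
time: 11.53
tool_pos: [608.9, 298.8, 43.4]
tcp_rot: [179.9, -0.5, 39.8]
ft_force: [-0.5, -0.1, 7.1]
finger_gap: 20.4
```

Run:
```python
from h import *
s=snap('wrist','w11'); print(s['tool_pos'],s['tcp_rot'],s['time'],s['finger_gap'],s['ft_force'])
```

```text
[608.91780004 298.76606562  43.41926341] [179.87013925  -0.50174428  39.78316298] 11.5333 20.39635860215065 [-0.51036724 -0.13032229  7.14298422]
```

View pics/w11.png

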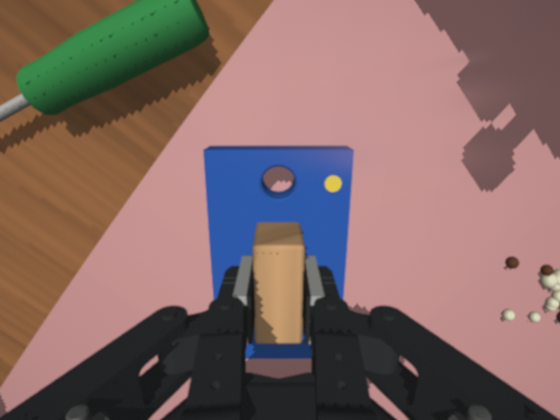

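Gripped at the handle: gap 20.4, dot visible at (333,183). Lifting, then I'll measure the cover's pose in the hand.

{"method": "arm_command", "body": {"jaw": [-1,-1,-1,-1,-1,-1,-1], "delta_pos": [[0,0,-0.04],[0,0,-0.12],[0,0,-0.2],[0,0,-0.25],[0,0,-0.25],[0,0,-0.25],[0,0,-0.25]], "roll": [0,0,0,0,0,0,0]}}

```text
time: 12.17
tool_pos: [607.4, 298.1, 142.1]
tcp_rot: [179.9, -0.4, 39.8]
ft_force: [0.1, 0.1, -2.6]
finger_gap: 20.6
```

Run:
```python
from h import *
s=snap('wrist','w12'); print(s['tool_pos'],s['tcp_rot'],s['time'],s['finger_gap'],s['ft_force'])
im=cv2.imread('pics/w12.png')[130:380,170:390]; cv2.imwrite('pics/w12c.png',cv2.resize(im,None,fx=2.4,fy=2.4,interpolation=cv2.INTER_CUBIC))
```

```text
[607.37222753 298.14722395 142.13960256] [179.90021773  -0.41222429  39.78616639] 12.1667 20.639846630345208 [ 0.05070545  0.13019817 -2.55022762]
```

View pics/w12c.png

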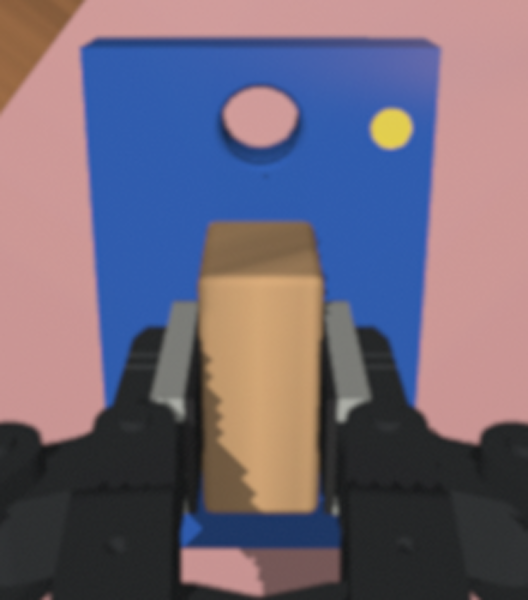

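Run:
```python
from h import *
s=r.sense(); z0=s['tool_pos'][2]-43.4
f=lambda p,z:at('wrist',(np.array(p)+.5)/2.4+[170,130]-.5,z,s)
for t,y in [fit([f([80,47],z0+16),f([440,47],z0+16)],[[-35,60],[35,60]]),
 fit([f(p,z0+46) for p in [[200,278],[322,278],[318,513],[202,513]]],[[-11,25],[11,25],[11,-25],[-11,-25]]),
 fit([f([260,126],z0+8)],[[0,44]])]:
    d=T_tool(s)[:3,:3].T@np.array([*(t-s['tool_pos'][:2]),0]); print('tool-frame offset',d)
go([500.5,-46,142],76.9)
```

```text
xy [605.4 297. ] yaw -50.23 res [[0.1, -0.1], [-0.1, 0.1]]
xy [605.7 297.2] yaw -50.4 res [[0.0, -0.8], [-0.7, 0.2], [0.4, 0.3], [0.3, 0.3]]
xy [638.  280.1] yaw 0.0 res [[0.0, 0.0]]
tool-frame offset [-1.65875393 -0.24372178 -0.00951589]
tool-frame offset [-1.30635883 -0.16139441 -0.00745722]
tool-frame offset [12.54823875 33.5801406   0.11048819]
share {'shift': array([-0.7545,  0.4905, -0.0058]), 'roll': np.float64(-0.8247)} rows 9.0
```

{"method": "arm_command", "body": {"jaw": [-1,-1,-1,-1,-1,-1,-1,-1,-1,-1,-1,-1,-1,-1], "delta_pos": [[-0.1,0.06,0],[-0.2,0.13,0],[-0.3,0.195,0],[-0.38,0.25,0],[-0.46,0.3,0],[-0.54,0.35,0],[-0.62,0.4,0],[-0.68,0.445,0],[-0.725,0.475,0],[-0.752,0.49,0],[-0.752,0.49,0],[-0.752,0.49,0],[-0.752,0.49,0],[-0.752,0.49,0]], "roll": [-0.1,-0.2,-0.3,-0.4,-0.5,-0.6,-0.7,-0.8,-0.824,-0.824,-0.824,-0.824,-0.824,-0.824]}}

```text
time: 13.38
tool_pos: [501.2, -44.0, 139.2]
tcp_rot: [179.8, -0.2, 76.9]
ft_force: [-0.8, 0.9, -2.3]
finger_gap: 20.4
```

Run:
```python
from h import *
s=snap('wrist','w13'); print(s['tool_pos'],s['tcp_rot'],s['time'],s['finger_gap'],s['ft_force'])
go([500.85,-44.9,95],76.8)
```

```text
[501.19034673 -43.95225918 139.23027388] [179.8007675   -0.23240183  76.92564561] 13.3833 20.378241524734648 [-0.7692057   0.91238534 -2.32058326]
share {'shift': array([-0.0029, -0.0009,  0.111 ]), 'roll': np.float64(0.0032)} rows 2.0
```

View pics/w13.png

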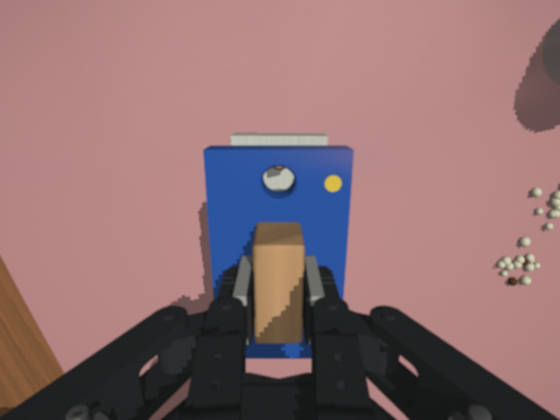

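The mould's far edge shows behind the cover, parallel to it, and the dowel is just visible through the hole at (278,168). Lowering to just above the dowel tips.

{"method": "arm_command", "body": {"jaw": [-1,-1,-1,-1,-1,-1], "delta_pos": [[-0.003,-0.001,0.05],[-0.003,-0.001,0.09],[-0.003,-0.001,0.115],[-0.003,-0.001,0.115],[-0.003,-0.001,0.115],[-0.003,-0.001,0.115]], "roll": [0,0,0,0,0,0]}}

```text
time: 13.93
tool_pos: [501.5, -44.7, 94.2]
tcp_rot: [179.7, -0.2, 77.0]
ft_force: [0.2, -0.4, -2.5]
finger_gap: 20.3
```

Run:
```python
from h import *
s=snap('wrist','w14'); print(s['tool_pos'],s['tcp_rot'],s['time'],s['finger_gap'],s['ft_force'])
im=cv2.imread('pics/w14.png')[130:290,190:370]; cv2.imwrite('pics/w14c.png',cv2.resize(im,None,fx=3.5,fy=3.5,interpolation=cv2.INTER_CUBIC))
```

```text
[501.4717872  -44.74426902  94.23745092] [179.7260983   -0.22749849  76.97036972] 13.9333 20.280486184930485 [ 0.1741297  -0.38593097 -2.50351285]
```

View pics/w14c.png

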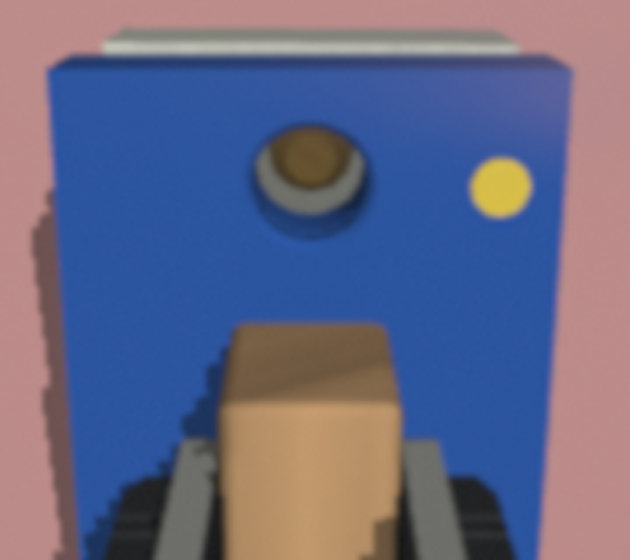

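Run:
```python
from h import *
s=r.sense(); z0=s['tool_pos'][2]-43.4; Rt=T_tool(s)[:3,:3]
f=lambda p,z:at('wrist',(np.array(p)+.5)/3.5+[190,130]-.5,z,s)
h=f([311,181],z0+16); d=f([311,158],42)
a,b=f([48,70],z0+16),f([573,70],z0+16); e1,e2=f([101,53],24),f([522,53],24)
t=lambda w:(Rt.T@np.array([*w,0]))[:2]
print('hole',h,'dowel',d,'dowel-hole tool',t(d-h))
print('cover TL,TR',a,b,'mid',(a+b)/2,'yaw',np.degrees(np.arctan2(*(b-a)[::-1])),np.linalg.norm(b-a)); print('mould vis front-edge mid',(e1+e2)/2,np.linalg.norm(e1-e2))
print('hole-from-edge',t(h-(a+b)/2))
```

```text
hole [511.76181001  -2.99302531] dowel [511.40833673  -5.22547227] dowel-hole tool [-2.25461771  0.15935912]
cover TL,TR [481.23217828  19.65780505] [549.07845709   3.86942982] mid [515.15531768  11.76361743] yaw -13.100041326755832 69.6591009271539
mould vis front-edge mid [514.85146766   8.60361441] 71.19621608475279
hole-from-edge [-15.14167013   0.02362786]
```

The dowel appears 1–2 mm behind the hole centre, well inside the taper's 4 mm capture. I'll correct by 1 mm and enter gently.

{"method": "arm_command", "body": {"jaw": [-1,-1,-1,-1,-1,-1], "delta_pos": [[-0.003,0,0.005],[-0.003,0,0.015],[-0.003,0,0.025],[-0.003,0,0.035],[-0.003,0,0.037],[-0.003,0,0.037]], "roll": [0,0,0,0,0,0]}}

```text
time: 14.48
tool_pos: [501.0, -45.9, 79.0]
tcp_rot: [179.8, -0.2, 77.0]
ft_force: [-0.5, -0.3, -3.5]
finger_gap: 20.9
```

Run:
```python
from h import *
s=snap('wrist','w15'); print(s['tool_pos'],s['tcp_rot'],s['time'],s['finger_gap'],s['ft_force'],s['wrist_torque'])
im=cv2.imread('pics/w15.png')[130:290,190:370]; cv2.imwrite('pics/w15c.png',cv2.resize(im,None,fx=3.5,fy=3.5,interpolation=cv2.INTER_CUBIC))
```

```text
[500.9872372  -45.94777195  79.02191232] [179.76060992  -0.22811342  76.95532907] 14.4833 20.92826037256638 [-0.53970245 -0.25002761 -3.52014717] [-0.01486455  0.02341739 -0.00840523]
```

View pics/w15c.png

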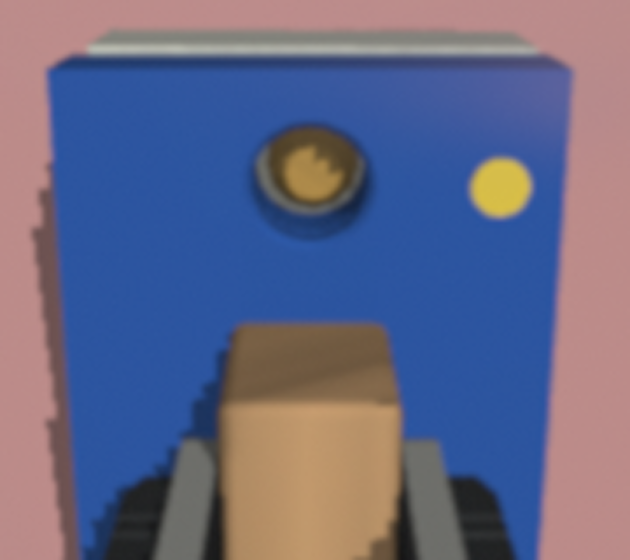

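The dowel has entered with no contact force and is well centred. Continuing down to the face.

{"method": "arm_command", "body": {"jaw": [-1,-1,-1,-1,-1,-1,-1,-1], "delta_pos": [[-0.001,0,0.005],[-0.001,0,0.01],[-0.001,0,0.015],[-0.001,0,0.02],[-0.001,0,0.025],[-0.001,0,0.029],[-0.001,0,0.029],[-0.001,0,0.029]], "roll": [0,0,0,0,0,0,0,0]}}

```text
time: 15.2
tool_pos: [501.2, -46.3, 67.7]
tcp_rot: [179.7, -0.2, 77.0]
ft_force: [0.5, -0.6, -3.1]
finger_gap: 20.7
```

Run:
```python
from h import *
s=snap('wrist','w16'); print(s['tool_pos'],s['tcp_rot'],s['time'],s['finger_gap'],s['ft_force'],s['wrist_torque'])
im=cv2.imread('pics/w16.png')[130:290,190:370]; cv2.imwrite('pics/w16c.png',cv2.resize(im,None,fx=3.5,fy=3.5,interpolation=cv2.INTER_CUBIC))
```

```text
[501.19615161 -46.30580747  67.72444339] [179.73537264  -0.23188919  76.9563362 ] 15.2 20.701176810530775 [ 0.51105793 -0.62593412 -3.10442771] [ 0.01431709 -0.00258384 -0.06638009]
```

View pics/w16c.png

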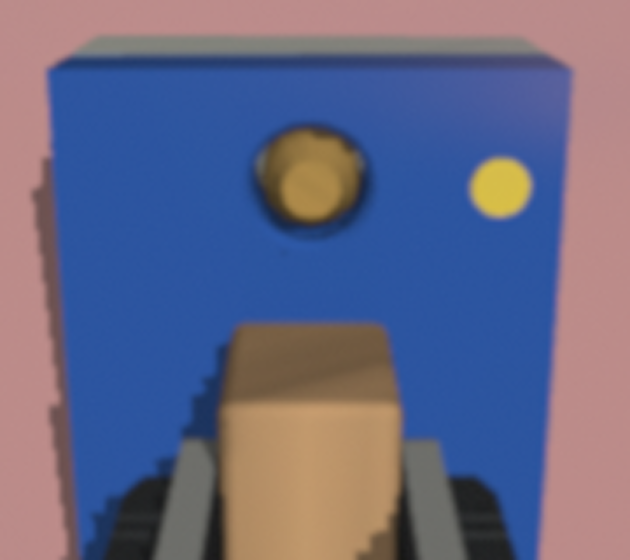

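{"method": "arm_command", "body": {"jaw": [-1,-1,-1,-1,-1,-1], "delta_pos": [[0,0,0.004],[0,0,0.008],[0,0,0.012],[0,0,0.016],[0,0,0.016],[0,0,0.016]], "roll": [0,0,0,0,0,0]}}

```text
time: 15.75
tool_pos: [501.6, -46.5, 67.2]
tcp_rot: [179.8, -0.2, 77.0]
ft_force: [-33.8, 4.7, 60.9]
finger_gap: 20.8
```

It is flush (TCP stopped at 67.2) but the 61 N push is more than needed. Easing to about 20 N.

{"method": "arm_command", "body": {"jaw": [-1,-1,-1,-1,-1,-1], "delta_pos": [[0,0,0.005],[0,0,0.005],[0,0,0.005],[0,0,0.005],[0,0,0.005],[0,0,0.005]], "roll": [0,0,0,0,0,0]}}

```text
time: 16.25
tool_pos: [502.3, -46.6, 67.3]
tcp_rot: [179.7, -0.2, 77.0]
ft_force: [-9.5, 0.6, 19.7]
finger_gap: 20.6
```

Run:
```python
from h import *
s=snap('wrist','w17'); print(s['tool_pos'],s['tcp_rot'],s['time'],s['finger_gap'],s['ft_force'],s['wrist_torque'])
im=cv2.imread('pics/w17.png')[130:290,190:370]; cv2.imwrite('pics/w17c.png',cv2.resize(im,None,fx=3.5,fy=3.5,interpolation=cv2.INTER_CUBIC))
```

```text
[502.27244202 -46.62156297  67.32736458] [179.71561386  -0.19854641  76.97665244] 16.25 20.55747099566857 [-9.54662481  0.64216621 19.66240045] [ 0.41485035  1.81225436 -0.12394708]
```

View pics/w17c.png

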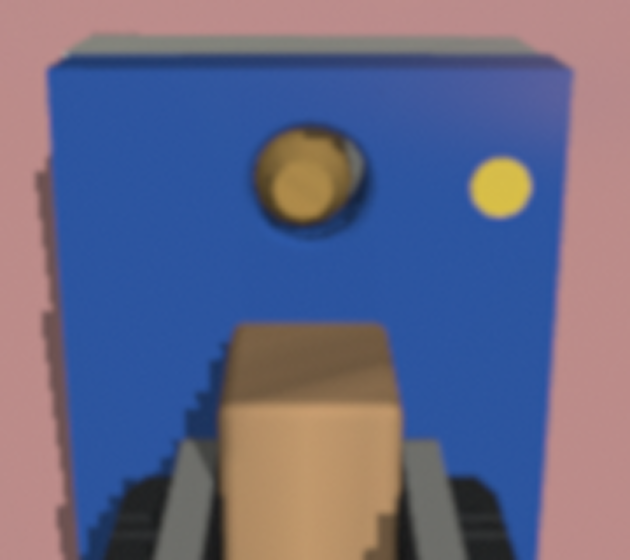

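Run:
```python
from h import *
for i in range(6): snapshot('top')
s=r.sense(); print(s['time'],s['tool_pos'],s['ft_force'],s['finger_gap'])
if s['ft_force'][2]>12: print(r.hand_in())
```

```text
16.6 [502.26739358 -46.64347249  67.32566501] [-9.29226909  1.28076999 18.6586054 ] 20.44306342917908
the job is handed in; nothing more can be done
None
```

The job is handed in at 16.6 s, with the disc in the pocket and the upper half pressed onto the dowels. I was still gripping it by the handle.

- **Disc:** a close wrist picture taken after I let go showed it flat and centred in the pocket, with the mould still open.
- **Upper half:** it went over the dowels with the yellow dots on the same side. The tool height puts its underside at about 23.9 mm against the 24 mm face, so I take it as flush. Its place in the gripper did not change in the last pictures, so I saw no slip.
- **Final push:** the wrist read about 19 N upward, plus roughly 2.5 N of the cover's own weight. That stayed steady over six further camera calls, with the grip at 60 N.
- **Things that did not go as expected:**
  - My first push came out at about 61 N, with 34 N sideways; I eased it back.
  - The upper half now rests about 1 mm to one side against the large dowel, with about 9 N of sideways force left. This is within the 4 mm limit.
  - My position estimates for the mould differed by 1–2 mm; the dowels' tapered tips covered that.
- **Not checked:** the disc cannot be seen under the closed cover, so I judged it still in place from the cover sitting flush. I did not measure whether the dark disc and the bystanders stayed put. No contact with them was commanded, and none showed in the readings.

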